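Stamp a carton on the flip-stop carton coder

TASK

Stamp the green carton on the bench coder: flip the yellow stop fully down across the lane, then bring the green carton to the upstream end of the bed and slide it in under the raised press plate until it lies flat, snug and square against both the fence and the yellow flag. Then push the press plate down until it lies level on the carton, hold it firmly there for about a second, let it spring back up and take the arm away. Leave the red stop up, and do not move the blue carton, the bottles, the ink bottle, the tape roll or the screwdriver.

Things in the scene. Friction and masses are not known exactly. Their poses are not given: they have to be found in the camera images.
- coder: Bench carton coder, fixed, turned up to 0.12. Frame: z up; origin at table height, in the fence's front face, at the press centre; +y = the way cartons travel (downstream), +x away from the robot. Flat steel bed, top at z 20 mm, x -150 to +60, y -200 to +200 mm; the lane is before the fence. Green pivot cheeks behind the fence: y +-48 (10 thick), x 23 to 57, top z 90 mm, upstream one 135
- fence (a point): On the coder's origin axis, in the fence's front face at bed height (z 20 mm above the table). The aluminium fence bar runs along the whole bed in y, 18 mm thick away from the robot, 36 mm high above the bed. The raised press plate overhangs the lane from 40 mm upstream to 40 mm downstream of this point
- finger_guard (a point): Middle of the lower edge of the fixed grey finger guard, a 3 mm sheet standing across the lane on the infeed side of the press, coder y -49 to -46, x -70 to +50 mm, from z 72 (52 above the bed, so the 40 mm carton passes under) up to 135 mm. An upright hand meets it before the carton's rear end is home: lean the tool 35 to 45 degrees, fingers pointing downstream
- press_hinge (a joint): Angle (rad) of the press plate about its pin. 0 = level, + = raised; range -0.12 to 0.55. A spring holds it up at 0.55 and lifts it when let go; about 6 N down at the grip holds it level; press with about 12 N to stamp. On a carton it comes to rest at about 0
- press_plate: Grey press plate; origin on its pin, which lies along coder y at coder x +40, z 72 mm. Level: the plate reaches 140 mm from the pin along -x, 10 mm thick, 80 wide, with a dark housing on top (47 to 97 mm out, 41 high) and a black stamp pad below (47 to 93 mm out, 60 wide), whose face is 40 mm above the bed when level
- press_grip (a point): Centre of the black cross grip, where the plate is pushed down, at the front end of the press plate, 165 mm from the pin: a round bar 18 mm thick, 80 mm long along coder y; 72 mm above the table when the plate is level, about 158 mm when raised
- yellow_stop_mount: Black clamp on the fence that carries the yellow flip stop; fixed, 84 to 94 mm downstream of the press centre. Axes parallel to the coder's. Origin at bed height, in the plane of the fence's front face and of the lowered flag's upstream face. Clamp: y 0 to 24, x -2 to +34 mm, up to 64 mm above the bed
- yellow_stop (a joint): Angle (rad) of the yellow flip stop about its pivot (along y, at x +12, z +58 mm in the mount's frame). 0 = down: arm level towards the robot, its flag (8 mm thick, mount x -4 to -48 mm) hanging across the lane to 5 mm above the bed. + = lifted up and back, to 1.85 (leaning back past upright). Light friction; stays near upright, drops by its weight once well past it
- yellow_stop_knob (a point): Middle of the yellow finger knob at the end of the yellow stop's arm, 80 mm from the pivot and 12 mm downstream of the mount's origin; round, 16 mm thick, 26 mm long along the arm (67 to 93 mm from the pivot). Arm 14 mm wide (y) and 10 mm thick
- red_stop_mount: The same clamp for the red flip stop, 62 to 67 mm farther downstream on the fence, same frame convention
- red_stop (a joint): Angle of the red flip stop, as for the yellow one; it starts up (above 1.65) and must stay up
- green_carton: Green folding carton with a white band and a yellow patch, lying flat, loose, 130 (x) x 60 (y) x 40 (z) mm, about 0.3 kg. Origin in the middle of its underside; x along its length (either end may lead). It starts on the table to the right or to the left of the coder
- blue_carton: Blue carton of the same size and frame, with a white patch, on the other side of the coder; leave it where it is
- bottle_green: Grey bottle with green cap, 66 mm diameter, 170 mm tall, standing; origin in the middle of its underside. Leave alone
- bottle_orange: White bottle with orange cap, 66 mm diameter, 170 mm tall, standing; origin under its middle. Leave alone
- bottle_yellow: Grey bottle with yellow cap, 60 mm diameter, 150 mm tall, standing; origin under its middle. Leave alone
- ink_bottle: Small amber ink bottle, 32 mm diameter, 55 mm tall, standing on the bed's front edge downstream; origin under its middle. Leave alone
- tape_roll: Orange roll of tape lying flat, 100 mm diameter, 48 mm tall; origin under its middle. Leave alone
- screwdriver: Screwdriver 180 mm long lying on the table before the coder's upstream end, along its own x; leave alone
Not all that is in view belongs to the job. What is shaped like the green_carton but purple is not meant.

How it is judged:
On the way, in this order (a step that is already met when the one before it is completed fails the run):
1. The yellow stop is flipped fully down, the red one still up (value of joint yellow_stop below 0.05 rad and value of joint red_stop above 1.2 rad), for 0.2 s.
2. The green carton lies flat under the raised press plate, snug and square against the fence and the yellow flag (value of joint yellow_stop below 0.05 rad and value of joint press_hinge above 0.3 rad and y of green_carton in the frame of yellow_stop_mount between -0.069 and -0.062 m and x of green_carton in the frame of yellow_stop_mount between -0.034 and -0.027 m and angle between the x axis of green_carton and the y axis of coder, either way round below 0.06 rad and angle between green_carton's own z axis and vertical below 0.05 rad), for 0.2 s.
3. The press plate lies level, pressed onto the carton, which is still against the stop (value of joint press_hinge between -0.05 and 0.05 rad and contact force between press_plate and green_carton above 4 N and y of green_carton in the frame of yellow_stop_mount above -0.069 m and x of green_carton in the frame of yellow_stop_mount above -0.034 m), for 0.4 s.
At the end, for the whole second after the job is handed in: Yellow stop fully down (within 0.05 rad), red stop up (above 1.2 rad), press plate sprung back up (above 0.45 rad), green carton at rest flat on the bed, within 4 mm of the fence and of the yellow flag and square to within 0.06 rad (all of step 1 and value of joint press_hinge above 0.45 rad and y of green_carton in the frame of yellow_stop_mount between -0.069 and -0.062 m and x of green_carton in the frame of yellow_stop_mount between -0.034 and -0.027 m and angle between the x axis of green_carton and the y axis of coder, either way round below 0.06 rad and angle between green_carton's own z axis and vertical below 0.05 rad and linear speed of green_carton below 0.01 m/s); the robot touches nothing.
It fails at once if A bystander is moved by more than 30 mm or a bottle is tipped (distance of any of blue_carton, bottle_green, bottle_orange, bottle_yellow, ink_bottle, tape_roll, screwdriver from where it was at the start of the episode above 0.03 m or angle between any of bottle_green, bottle_orange, bottle_yellow, ink_bottle's own z axis and vertical above 0.5 rad).
It fails at once if The red stop is flipped down (value of joint red_stop below 1 rad).
It also fails if it takes over 72 s, if anything falls off the work surface, if the arm or the gripper's body presses on something with over 40 N, if the wrist force passes 120 N, or if a joint passes its speed limit or range.

ROBOT

A 7-joint arm with a two-finger parallel gripper is mounted at the origin on the work surface. World frame = base frame: x ahead of the robot, y to its left, z up, the work surface at z = 0. Lengths are in m, angles in rad, forces in N, time in s.
With the tool pointing down it reaches from about 0.4 to 0.875 m from the base axis. Payload 4.4 kg.
Tool frame: the origin (TCP) lies midway between the tips of the shut fingers; the grasp point (between the pads) lies 19 mm behind it; z points along the fingers, y is the line along which they close (so a half turn about z gives the same grasp; the last joint's range is limited). The gripper opens to 85 mm and grips with 20 to 120 N. Pads are 22 mm wide; open, the fingers measure 114 mm over their backs; the gripper's body (76 mm by 85 mm) begins 54 mm behind the grasp point. The pads swing forward as they close: fully open they stand 13 mm farther back than shut.
Start: joints at [-1.226, 0.628, 0.038, 1.517, -0.027, 0.996, -0.02], TCP at [0.26, 0.596, 0.231] pointing down, gripper open.
Joint ranges: [-3.06, 3.06], [-0.37, 2.12], [-1.25, 1.32], [0.18, 2.47], [-1.1, 4.24], [0.23, 1.98], [-2.94, 2.94]. Speed limits (rad/s): [2.57, 2.57, 3.14, 3.14, 3.14, 3.14, 3.14].

INTERFACE

Orientations are given as a rotation vector (axis times angle).
In Python, from station import env, vision gives the robot as it stands.
- The arm moves only by the tool servo_tool, never from a script. Its argument "targets" is a list of rows, each an object with "angular": the turn, a rotation vector about the tool's x, y, z in units of 5 degrees (1.0 is 5 degrees), a list of three; "dp": the shift along the tool's x, y, z in units of 30 mm (1.0 is 30 mm), a list of three; "grip": the closure, from -1 (fully open) to 1 (shut). A call has 1 to 10 rows; each row shifts and turns the commanded pose from where the row before left it, along the tool's axes as they then stand; what a row does not reach is not made up. A row lasts 1/8 s, in which the tool goes at most 62.5 mm and 10.7 degrees, less where a joint would pass 70% of its speed; a pose out of reach is approached as far as the arm can. A call is refused whole if a number of a shift passes 1 or a number of a turn 1, either way. A call with a gripper value outside its range is refused whole. The fingers move at their own pace and stop on an object; the grip force is fixed at half the most. Time passes only in rows, so rows that do not move let the fingers close. It gives the time, the measured TCP pose, the force, the opening and the grip force at its end, in the units of the state.
- env.state(): the state, without advancing time (a new reading comes with each control period).
- vision.get_image(name): name is "side" or "top"; returns the picture (400x640x3 uint8, red, green, blue); there is no depth.
- vision.camera_model(name): a dict with "fov_y" (degrees; the focal length in pixels is half the picture's height over the tangent of half this angle, whatever the lens; pixels are square), "cx", "cy" (the principal point, pixels), "xyz" and "orientation" of the camera in the world. Camera axes: x right, y up, looking along -z (the intrinsics and any distortion apply to the point x, -y, -z); pixel columns grow to the right and rows downward; lengths in m; the calibration is good to about 2 mm. A picture is of the moment at which its call begins. camera_model takes no time and is no camera call.
- env.sign_off(): hands the job in; it is judged then, once.
The state is a dict: "time_s": time; "joints": joint angles; "qvel": joint speeds; "joint_torque": joint torques, N m; "position": TCP position; "ee_rot": TCP orientation; "wrist_force": force on the tool from outside, world axes, zero at the start; "moment": the same for the moment, N m; "grip_width": finger opening in m; "gripper_force": force on a finger pad.
Only numpy, scipy, OpenCV 4.12 (cv2) and the standard library are available. Lean on these libraries where they do the work, as an engineer would, in place of code of your own. Each camera call takes 0.05 s, during which the arm holds its last target. There are 200 camera calls.

## Working session

There is one attempt and no reset: what is moved stays moved. The work goes in short steps, Python scripts to look and compute and a tool call to move; the robot and the scene stay as the last step left them, time stands still between calls to the robot, and variables do not carry over. Pictures are saved under pics/ and viewed, at most 10 in all, crops included, and the job is handed in when it is done.

Besides the shell and the picture viewer there is one more tool, called as name(argument=value, ...), one argument or row to a line, values as JSON. servo_tool: Moves the arm, as the interface text tells. Its arguments: {"type":"object","properties":{"targets":{"type":"array","items":{"type":"object","properties":{"angular":{"type":"array","items":{"type":"number"}},"dp":{"type":"array","items":{"type":"number"}},"grip":{"type":"number"}}}}},"required":["targets"]}

```bash
ls; mkdir -p pics; python3 - <<'E'
from station import env, vision
import cv2
for n in ("side","top"):
    m=vision.camera_model(n); print(n,m)
    cv2.imwrite(f"pics/{n}0.png",cv2.cvtColor(vision.get_image(n),cv2.COLOR_RGB2BGR))
print(env.state())
E
```

```text
pics
side {'fov_y': 43.61478658080037, 'cx': 313.6493199466975, 'cy': 201.34907455107773, 'xyz': array([-0.07847036, -0.92179692,  1.03875218]), 'orientation': array([ 0.82208933, -0.24767898, -0.50095266])}
top {'fov_y': 49.3940005077825, 'cx': 321.1046424742496, 'cy': 191.33715655929007, 'xyz': array([0.27630158, 0.03291399, 1.73572412]), 'orientation': array([ 0.1218847 , -0.13049021, -1.57644748])}
{'time_s': 0.1, 'joints': array([-1.22579174,  0.62920891,  0.03846516,  1.51826912, -0.02700149,
        0.99629555, -0.02000347]), 'qvel': array([-0.00078313, -0.00123439,  0.00011517, -0.00092191, -0.00038678,
       -0.00023755,  0.00073602]), 'joint_torque': array([ 3.48968271e-03, -5.64520741e+01,  1.23042025e+00, -1.93970042e+01,
        1.12547210e-02,  5.47861186e-03, -2.19460316e-05]), 'position': array([0.25933645, 0.59541924, 0.23051004]), 'ee_rot': array([-6.40730053e-01, -3.07523764e+00,  2.56395202e-03]), 'wrist_force': array([0.31109754, 0.12127675, 0.05682914]), 'moment': array([-0.05998023,  0.03418721, -0.01332302]), 'gripper_force': 0.0, 'grip_width': 0.08513292698663162}
```

View pics/side0.png

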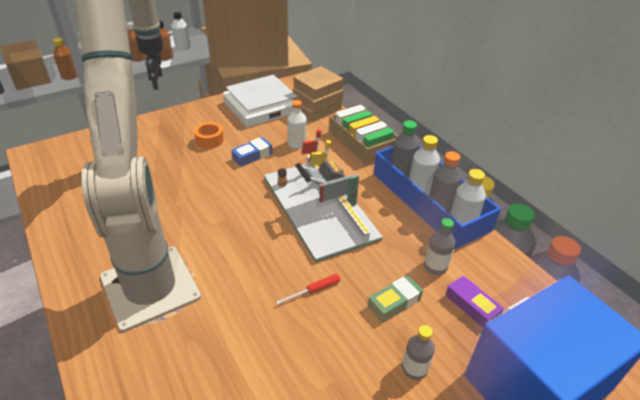

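View pics/top0.png

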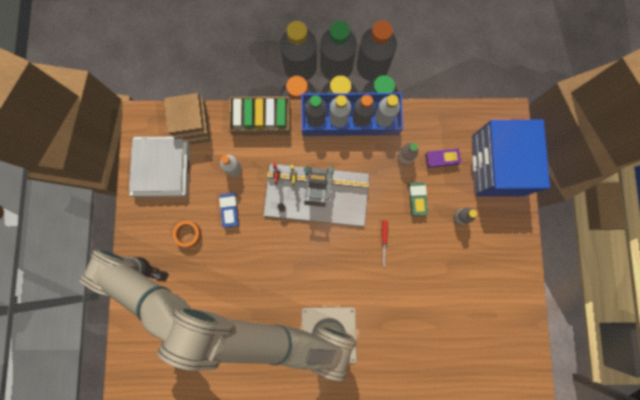

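Side view: the coder's bed is near (325,205), the yellow stop near (320,155) and the red stop near (310,145). The green carton with white band and yellow patch is at (397,297). Top view: bed centred at (317,196), green carton at (418,198), screwdriver at (384,240), bottles at (409,153) and (466,215).

What could be taken for the carton, top-view pixels: green carton (418,198), purple carton (443,158), blue carton (229,210), green boxes in the rack (252,113). I choose (418,198) and will check it in a crop.

```bash
cat > h.py <<'E'
import numpy as np, cv2
from scipy.spatial.transform import Rotation as R
from station import env, vision
def cam(n):
    m=vision.camera_model(n); f=200/np.tan(np.radians(m["fov_y"])/2)
    return m,f,R.from_rotvec(m["orientation"]).as_matrix()
def proj(n,P):
    m,f,M=cam(n); p=(np.atleast_2d(P)-m["xyz"])@M
    return np.c_[m["cx"]+f*p[:,0]/-p[:,2], m["cy"]-f*p[:,1]/-p[:,2]]
def rays(n,uv):
    m,f,M=cam(n); uv=np.atleast_2d(uv).astype(float)
    d=np.c_[(uv[:,0]-m["cx"])/f,-(uv[:,1]-m["cy"])/f,-np.ones(len(uv))]@M.T
    return m["xyz"],d
def onplane(n,uv,z):
    o,d=rays(n,uv); return o+d*((z-o[2])/d[:,2])[:,None]
def tri(uv1,uv2):
    o1,d1=rays("top",uv1);o2,d2=rays("side",uv2);d1=d1[0];d2=d2[0]
    s=np.linalg.lstsq(np.c_[d1,-d2],o2-o1,rcond=None)[0]
    a,b=o1+s[0]*d1,o2+s[1]*d2
    return (a+b)/2,np.linalg.norm(a-b)
def save(n,name,box=None,k=1):
    im=cv2.cvtColor(vision.get_image(n),cv2.COLOR_RGB2BGR)
    if box: x0,y0,x1,y1=box; im=im[y0:y1,x0:x1]
    cv2.imwrite(f"pics/{name}.png",cv2.resize(im,None,fx=k,fy=k,interpolation=cv2.INTER_CUBIC))
def blobs(n,lo,hi,amin=15):
    hsv=cv2.cvtColor(vision.get_image(n),cv2.COLOR_RGB2HSV)
    m=cv2.inRange(hsv,np.array(lo),np.array(hi))
    c,_=cv2.findContours(m,cv2.RETR_EXTERNAL,cv2.CHAIN_APPROX_NONE)
    return [x for x in c if cv2.contourArea(x)>=amin]
E
python3 - <<'E'
from h import *
a=cv2.cvtColor(vision.get_image("top"),cv2.COLOR_RGB2BGR)
b=cv2.cvtColor(vision.get_image("side"),cv2.COLOR_RGB2BGR)
A=cv2.resize(a[150:250,250:450],None,fx=4,fy=4,interpolation=cv2.INTER_CUBIC)
cv2.imwrite("pics/c1.png",A)
B=cv2.resize(b[120:320,255:435],None,fx=3,fy=3,interpolation=cv2.INTER_CUBIC)
cv2.imwrite("pics/c2.png",B)
hsv=cv2.cvtColor(a,cv2.COLOR_BGR2HSV)
print("bed",hsv[210,330],hsv[205,300],"wood",hsv[250,330],"carton",hsv[198,412],hsv[188,418],hsv[205,418])
E
```

```text
bed [ 16  29 131] [ 18  17 184] wood [ 13 142 169] carton [ 67  72 127] [ 30  22 222] [ 24 182 221]
```

View pics/c1.png

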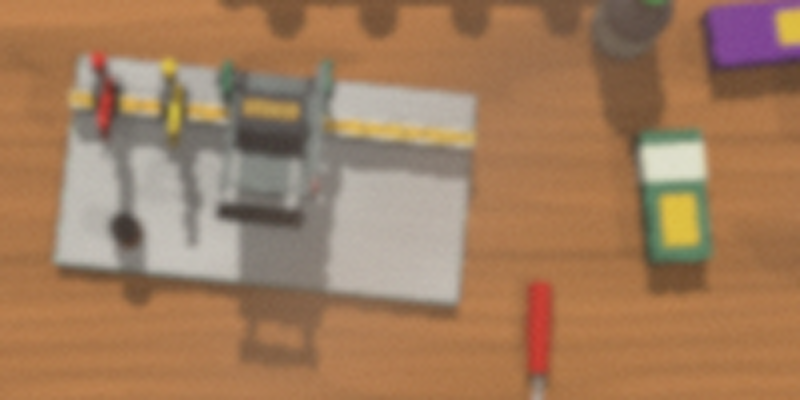

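View pics/c2.png

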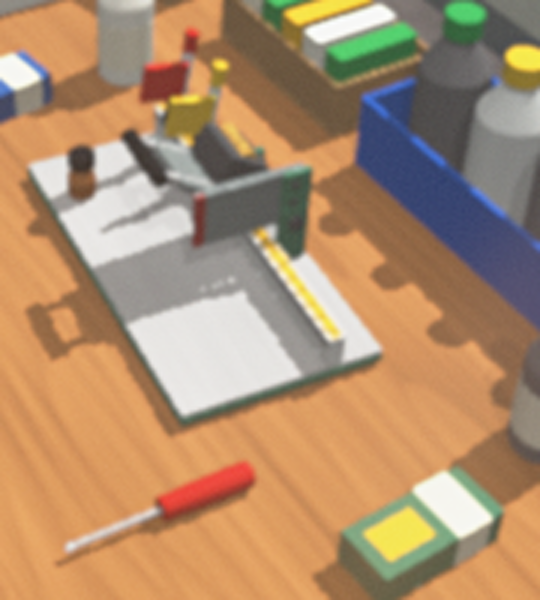

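The crops confirm the choice: green carton with white band and yellow patch, top-crop face (640..711,130..265), clearly apart from the purple carton. The stops lean back, yellow knob at top-crop (168,65) and red at (100,60). Next I'll measure positions.

```bash
cat >> h.py <<'E'
def fit2d(local,world):
    """rigid 2D: world = t + Rot(yaw) local"""
    l,w=np.array(local),np.array(world)[:,:2]; lc,wc=l.mean(0),w.mean(0); a,b=l-lc,w-wc
    yaw=np.arctan2((a[:,0]*b[:,1]-a[:,1]*b[:,0]).sum(),(a*b).sum())
    c,s=np.cos(yaw),np.sin(yaw); Rm=np.array([[c,-s],[s,c]]); t=wc-Rm@lc
    return t,yaw,np.linalg.norm(t+l@Rm.T-w,axis=1)
E
python3 - <<'E'
from h import *
np.set_printoptions(precision=4,suppress=True)
T=lambda p:np.array(p)/4+[250,150]-0.375
S=lambda p:np.array(p)/3+[255,120]-0.33
t=onplane("top",T([(80,55),(476,95),(458,300),(56,263)]),.02)
s=onplane("side",S([(380,350),(181,411),(29,169)]),.02)
L=[(.06,.2),(.06,-.2),(-.15,-.2),(-.15,.2)]
print("coder top",fit2d(L,t)); print("side",fit2d(L[1:],s)); print("both",fit2d(L+L[1:],np.r_[t,s]))
# carton
def mask(n,box):
    hsv=cv2.cvtColor(vision.get_image(n),cv2.COLOR_RGB2HSV); x0,y0,x1,y1=box
    m=np.zeros(hsv.shape[:2],np.uint8); h=hsv[y0:y1,x0:x1]
    m[y0:y1,x0:x1]=cv2.inRange(h,np.array([40,50,50]),np.array([90,255,255]))|cv2.inRange(h,np.array([0,0,160]),np.array([180,70,255]))|cv2.inRange(h,np.array([22,140,180]),np.array([34,255,255]))
    return m
m=mask("top",(405,175,435,222)); r=cv2.minAreaRect(cv2.findNonZero(m)); print(r)
ct=onplane("top",T([(640,132),(705,129),(711,260),(650,263)]),.04)
cs=onplane("side",S([(500,512),(388,573),(342,538),(453,468)]),.04)
K=[(.065,.03),(.065,-.03),(-.065,-.03),(-.065,.03)]
print("carton top",fit2d(K,ct)); print("side", cs, fit2d([K[1],K[2],K[3],K[0]],cs))
s=env.state(); M=R.from_rotvec(s["ee_rot"]).as_matrix(); print(M)
# knobs: side crop yellow knob top (220,65), top crop (168,67)
print("yk",tri(T((168,67)),S((219,72)))); print("rk",tri(T((99,61)),S((190,40))))
for n,p,z in (("scr handle",T((539,330)),.015),("scr tip",T((538,395)),.01),("ink",T((125,222)),.055),("bot_g cap",np.array([412,147]),.17),("bot_y",np.array([472,213]),.15),("purple",np.array([443,158]),.04)):
    print(n,onplane("top",p,z))
E
```

```text
coder top (array([0.5884, 0.036 ]), np.float64(-0.10677777718555619), array([0.0009, 0.0014, 0.0014, 0.001 ]))
side (array([0.589 , 0.0375]), np.float64(-0.10732432374165349), array([0.0014, 0.0063, 0.0062]))
both (array([0.5887, 0.0366]), np.float64(-0.10713049030160565), array([0.0005, 0.0018, 0.0012, 0.0015, 0.0015, 0.0073, 0.0053]))
((418.0, 198.5), (31.0, 16.0), 90.0)
carton top (array([ 0.5186, -0.3625]), np.float64(0.01918503186965778), array([0.0021, 0.0028, 0.0005, 0.0009]))
side [[ 0.5842 -0.3874  0.04  ]
 [ 0.4645 -0.3896  0.04  ]
 [ 0.4529 -0.3422  0.04  ]
 [ 0.5804 -0.3296  0.04  ]] (array([ 0.5205, -0.3622]), np.float64(0.07457805735154474), array([0.0033, 0.0099, 0.0051, 0.0035]))
[[-0.9168  0.3994 -0.0004]
 [ 0.3994  0.9168 -0.0008]
 [ 0.     -0.0009 -1.    ]]
yk (array([0.626 , 0.1312, 0.1606]), np.float64(0.00034164698565945713))
rk (array([0.6315, 0.1954, 0.1607]), np.float64(0.0012583578684878744))
scr handle [[ 0.3893 -0.2263  0.015 ]]
scr tip [[ 0.3258 -0.2239  0.01  ]]
ink [[0.4954 0.1795 0.055 ]]
bot_g cap [[ 0.6934 -0.3159  0.17  ]]
bot_y [[ 0.4475 -0.5301  0.15  ]]
purple [[ 0.6816 -0.4672  0.04  ]]
```

servo_tool(
  targets=[
    {"angular": [0, 0, -0.87], "dp": [0, 0, 0], "grip": 1},
    {"angular": [0, 0, -0.87], "dp": [0, 0, 0], "grip": 1},
    {"angular": [0, 0, -0.87], "dp": [0, 0, 0], "grip": 1},
    {"angular": [0, 0, -0.87], "dp": [0, 0, 0], "grip": 1},
    {"angular": [0, 0, 0], "dp": [-0.94, -0.88, 0], "grip": 1},
    {"angular": [0, 0, 0], "dp": [-0.94, -0.88, 0], "grip": 1},
    {"angular": [0, 0, 0], "dp": [-0.94, -0.88, 0], "grip": 1},
    {"angular": [0, 0, 0], "dp": [-0.94, -0.88, 0], "grip": 1},
    {"angular": [0, 0, 0], "dp": [-0.94, -0.88, 0], "grip": 1},
    {"angular": [0, 0, 0], "dp": [-0.94, -0.88, 0], "grip": 1},
  ],
)

```text
time_s: 1.5
position: [0.4116, 0.4193, 0.2313]
ee_rot: [0.168, 3.137, 0.0]
wrist_force: [0.8, 0.4, 0.4]
grip_width: 0.0004
gripper_force: 0.0
```

```bash
cat >> h.py <<'E'
O=np.array([.5885,.0365,0]); CY=-.107
CR=R.from_rotvec([0,0,CY]).as_matrix()
def c2w(p): return O+CR@np.array(p,float)
def st():
    s=env.state(); M=R.from_rotvec(s["ee_rot"]).as_matrix()
    print("t %.2f coder mm"%s["time_s"],np.round((CR.T@(s["position"]-O))*1000,1),"axes in coder x",np.round(CR.T@M[:,0],3),"z",np.round(CR.T@M[:,2],3),"F",np.round(CR.T@s["wrist_force"],1),"j",np.round(s["joints"],2),"w",round(s["grip_width"],4))
    return s,M
def go(p,lean=None,psi=None,mm=True):
    """print shift units in tool axes to reach coder point p (mm); and the turn to upright yaw psi (deg, coder frame) leaned downstream by lean deg"""
    s,M=st(); d=c2w(np.array(p)/1000.)-s["position"]; print("dp units",np.round(M.T@d/.03,2))
    if psi is not None:
        a=np.radians(psi); x=np.array([np.cos(a),np.sin(a),0]); z=np.array([0,0,-1.]); B=np.c_[x,np.cross(z,x),z]
        B=CR@R.from_rotvec([np.radians(lean or 0),0,0]).as_matrix()@B
        print("turn units",np.round(R.from_matrix(M.T@B).as_rotvec()/np.radians(5),2),"dp in new axes",np.round(B.T@d/.03,2))
E
python3 -c "
from h import *
go((65,98,231),0,180)"
```

```text
t 1.50 coder mm [-216.8  361.7  231.3] axes in coder x [-1.  0. -0.] z [ 0.  0. -1.] F [0.7 0.5 0.4] j [-0.81  0.54 -0.05  1.7   0.03  0.91  0.59] w 0.0004
dp units [-9.39 -8.79  0.01]
turn units [ 0.  0. -0.] dp in new axes [-9.39 -8.79  0.01]
```

servo_tool(
  targets=[
    {"angular": [0, 0, 0], "dp": [-0.94, -0.88, 0], "grip": 1},
    {"angular": [0, 0, 0], "dp": [-0.94, -0.88, 0], "grip": 1},
    {"angular": [0, 0, 0], "dp": [-0.94, -0.88, 0], "grip": 1},
    {"angular": [0, 0, 0], "dp": [-0.94, -0.88, 0], "grip": 1},
    {"angular": [0, 0, 0], "dp": [-0.94, -0.88, 0], "grip": 1},
    {"angular": [0, 0, 0], "dp": [-0.94, -0.88, 0], "grip": 1},
    {"angular": [0, 0, 0], "dp": [-0.94, -0.88, 0], "grip": 1},
    {"angular": [0, 0, 0], "dp": [-0.94, -0.88, 0], "grip": 1},
    {"angular": [0, 0, 0], "dp": [-0.94, -0.88, 0], "grip": 1},
    {"angular": [0, 0, 0], "dp": [-0.94, -0.88, 0], "grip": 1},
  ],
)

```text
time_s: 2.75
position: [0.6636, 0.1267, 0.2311]
ee_rot: [-0.168, -3.137, -0.0]
wrist_force: [0.6, 1.4, -0.3]
grip_width: -0.0001
gripper_force: 0.0
```

```bash
python3 -c "
from h import *
go((65,98,148),0,180)"
```

```text
t 2.75 coder mm [ 65.1  97.7 231.1] axes in coder x [-1.  0.  0.] z [-0.  0. -1.] F [ 0.4  1.4 -0.3] j [-0.21  0.67 -0.04  1.44  0.03  1.04  1.21] w -0.0001
dp units [0.   0.01 2.77]
turn units [ 0. -0. -0.] dp in new axes [0.   0.01 2.77]
```

servo_tool(
  targets=[
    {"angular": [0, 0, 0], "dp": [0, 0, 0.92], "grip": 1},
    {"angular": [0, 0, 0], "dp": [0, 0, 0.92], "grip": 1},
    {"angular": [0, 0, 0], "dp": [0, 0, 0.92], "grip": 1},
    {"angular": [0, 0, 0], "dp": [0.5, 0, 0], "grip": 1},
    {"angular": [0, 0, 0], "dp": [0.5, 0, 0], "grip": 1},
    {"angular": [0, 0, 0], "dp": [0.5, 0, 0], "grip": 1},
    {"angular": [0, 0, 0], "dp": [0.5, 0, 0.25], "grip": 1},
    {"angular": [0, 0, 0], "dp": [0.5, 0, 0.3], "grip": 1},
    {"angular": [0, 0, 0], "dp": [0.5, 0, 0.35], "grip": 1},
    {"angular": [0, 0, 0], "dp": [0.4, 0, 0.4], "grip": 1},
  ],
)

```text
time_s: 4.0
position: [0.5611, 0.1387, 0.1093]
ee_rot: [0.168, 3.137, 0.0]
wrist_force: [0.8, -0.2, -1.3]
grip_width: -0.0003
gripper_force: 0.0
```

```bash
python3 -c "
from h import *
go((-58,98,88),0,180)
save('side','s1',(290,110,390,190),4)"
```

```text
t 4.00 coder mm [-38.2  98.7 109.3] axes in coder x [-1.  0. -0.] z [ 0.  0. -1.] F [ 0.8 -0.1 -1.3] j [-0.27  0.68 -0.03  1.83  0.03  0.63  1.14] w -0.0003
dp units [ 0.66 -0.02  0.71]
turn units [ 0.  0. -0.] dp in new axes [ 0.66 -0.02  0.71]
```

View pics/s1.png

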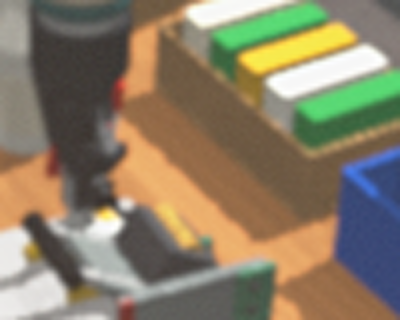

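servo_tool(
  targets=[
    {"angular": [0, 0, 0], "dp": [0.8, 0, 0], "grip": 1},
    {"angular": [0, 0, 0], "dp": [0, 0, 0.6], "grip": 1},
    {"angular": [0, 0, 0], "dp": [0, 0, 0.3], "grip": 1},
    {"angular": [0, 0, 0], "dp": [0, 0, 0], "grip": 1},
  ],
)

```text
time_s: 4.55
position: [0.5375, 0.1414, 0.0853]
ee_rot: [-0.168, -3.136, -0.0]
wrist_force: [-8.5, -1.0, 26.0]
grip_width: 0.0003
gripper_force: 12.5
```

servo_tool(
  targets=[
    {"angular": [0, 0, 0], "dp": [0, 0, -1], "grip": 1},
    {"angular": [0, 0, 0], "dp": [0, 0, -1], "grip": 1},
    {"angular": [0, 0, 0], "dp": [0, 0, -1], "grip": 1},
    {"angular": [0, 0, 0], "dp": [0, 0, -1], "grip": -1},
    {"angular": [0, 0, 0], "dp": [-0.07, -0.98, -0.5], "grip": -1},
    {"angular": [0, 0, 0], "dp": [-0.07, -0.98, -0.5], "grip": -1},
    {"angular": [0, 0, 0], "dp": [-0.07, -0.98, 0], "grip": -1},
    {"angular": [0, 0, 0], "dp": [-0.07, -0.98, 0], "grip": -1},
    {"angular": [0, 0, 0], "dp": [-0.07, -0.98, 0], "grip": -1},
    {"angular": [0, 0, 0], "dp": [-0.07, -0.98, 0], "grip": -1},
  ],
)

```text
time_s: 5.8
position: [0.5318, -0.0368, 0.2328]
ee_rot: [0.169, 3.137, -0.0]
wrist_force: [-0.0, -0.2, 0.7]
grip_width: 0.085
gripper_force: 0.0
```

servo_tool(
  targets=[
    {"angular": [0, 0, 0], "dp": [-0.07, -0.98, 0], "grip": -1},
    {"angular": [0, 0, 0], "dp": [-0.07, -0.98, 0], "grip": -1},
    {"angular": [0, 0, 0], "dp": [-0.07, -0.98, 0], "grip": -1},
    {"angular": [0, 0, 0], "dp": [-0.07, -0.98, 0], "grip": -1},
    {"angular": [0, 0, 0], "dp": [-0.07, -0.98, 0], "grip": -1},
    {"angular": [0, 0, 0], "dp": [-0.07, -0.98, 0], "grip": -1},
    {"angular": [0, 0, 0], "dp": [-0.07, -0.98, 0], "grip": -1},
    {"angular": [0, 0, 0], "dp": [-0.07, -0.98, 0], "grip": -1},
    {"angular": [0, 0, -0.8], "dp": [-0.07, -0.98, 0], "grip": -1},
    {"angular": [0, 0, -0.8], "dp": [0, 0, 0], "grip": -1},
  ],
)

```text
time_s: 7.05
position: [0.5211, -0.3046, 0.2325]
ee_rot: [0.047, -3.141, 0.004]
wrist_force: [0.5, -0.2, -0.3]
grip_width: 0.0852
gripper_force: 0.0
```

```bash
python3 -c "
from h import *
go((-26,-404,5),0,188.4)
im=vision.get_image('side');cv2.imwrite('pics/s2.png',cv2.cvtColor(im,cv2.COLOR_RGB2BGR))
Y=blobs('top',[22,150,160],[33,255,255],4)
for c in Y:
    m=c.reshape(-1,2).mean(0)
    if 270<m[0]<330 or 400<m[0]<440: print(m,cv2.contourArea(c))
"
```

```text
t 7.05 coder mm [ -30.6 -346.4  232.5] axes in coder x [-0.991 -0.136  0.   ] z [ 0.    -0.002 -1.   ] F [ 0.5 -0.1 -0.3] j [ 0.51  0.56 -0.05  1.65  0.03  0.93  2.05] w 0.0852
dp units [ 0.11 -1.91  7.59]
turn units [-0.03 -0.   -0.11] dp in new axes [ 0.13 -1.92  7.58]
```

View pics/s2.png

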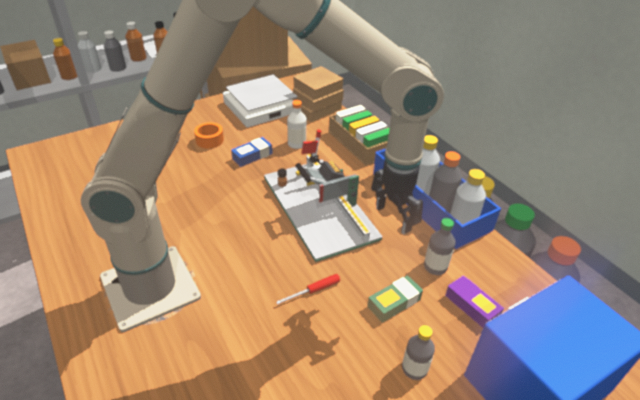

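Side view: the yellow stop is down (its upright yellow shape is gone), the red one is still up at (310,145), and the gripper is over the table upstream. The green carton is untouched at (397,297).

servo_tool(
  targets=[
    {"angular": [0, 0, 0], "dp": [0.06, -0.96, 0], "grip": -1},
    {"angular": [0, 0, 0], "dp": [0.06, -0.96, 0], "grip": -1},
    {"angular": [0, 0, 0], "dp": [0, 0, 0.95], "grip": -1},
    {"angular": [0, 0, 0], "dp": [0, 0, 0.95], "grip": -1},
    {"angular": [0, 0, 0], "dp": [0, 0, 0.95], "grip": -1},
    {"angular": [0, 0, 0], "dp": [0, 0, 0.95], "grip": -1},
    {"angular": [0, 0, 0], "dp": [0, 0, 0.95], "grip": -1},
    {"angular": [0, 0, 0], "dp": [0, 0, 0.95], "grip": -1},
    {"angular": [0, 0, 0], "dp": [0, 0, 0.95], "grip": -1},
    {"angular": [0, 0, 0], "dp": [0, 0, 0.93], "grip": -1},
  ],
)

```text
time_s: 8.4
position: [0.5207, -0.358, 0.0043]
ee_rot: [-0.05, 3.141, -0.0]
wrist_force: [0.3, 0.1, 0.4]
grip_width: 0.0854
gripper_force: 0.0
```

servo_tool(
  targets=[
    {"angular": [0, 0, 0], "dp": [0, 0, 0], "grip": 1},
    {"angular": [0, 0, 0], "dp": [0, 0, 0], "grip": 1},
    {"angular": [0, 0, 0], "dp": [0, 0, 0], "grip": 1},
    {"angular": [0, 0, 0], "dp": [0, 0, 0], "grip": 1},
  ],
)

```text
time_s: 8.9
position: [0.5205, -0.3584, 0.0058]
ee_rot: [-0.051, 3.14, -0.001]
wrist_force: [0.3, -0.6, -1.8]
grip_width: 0.0591
gripper_force: 66.1
```

```bash
python3 -c "
from h import *
go((-70,-133,85),0,90)
save('side','s3',(320,180,480,380),3)"
```

```text
t 8.90 coder mm [ -25.4 -399.9    5.8] axes in coder x [-0.99  -0.139 -0.001] z [ 0.001 -0.    -1.   ] F [ 0.4 -0.5 -1.8] j [ 0.58  0.9  -0.04  1.71  0.05  0.53  2.11] w 0.0591
dp units [ 0.23  9.01 -2.64]
turn units [1.00e-02 1.00e-02 1.96e+01] dp in new axes [ 8.9  -1.49 -2.64]
```

View pics/s3.png

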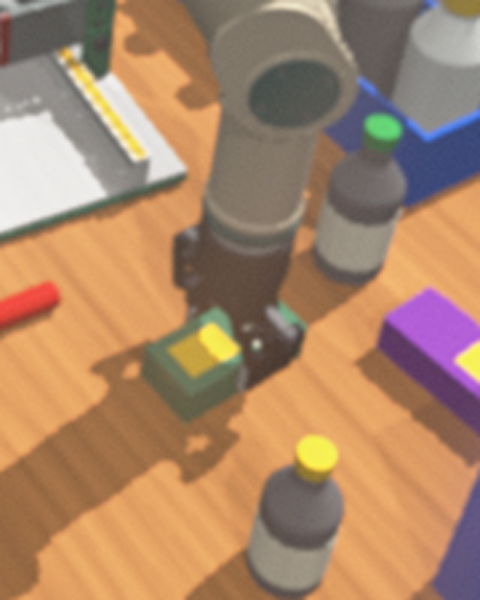

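Side crop: the gripper holds the carton across its width at crop (200,360). The opening of 59 mm confirms it, and the bottles stand clear.

servo_tool(
  targets=[
    {"angular": [0, 0, 0], "dp": [0, 0, -0.9], "grip": 1},
    {"angular": [0, 0, 0], "dp": [0, 0, -0.9], "grip": 1},
    {"angular": [0, 0, 0], "dp": [0, 0, -0.84], "grip": 1},
    {"angular": [0, 0, 0.98], "dp": [0, 0, 0], "grip": 1},
    {"angular": [0, 0, 0.98], "dp": [0, 0, 0], "grip": 1},
    {"angular": [0, 0, 0.98], "dp": [0, 0, 0], "grip": 1},
    {"angular": [0, 0, 0.98], "dp": [0, 0, 0], "grip": 1},
    {"angular": [0, 0, 0.98], "dp": [0, 0, 0], "grip": 1},
    {"angular": [0, 0, 0.98], "dp": [0, 0, 0], "grip": 1},
    {"angular": [0, 0, 0.98], "dp": [0, 0, 0], "grip": 1},
  ],
)

```text
time_s: 10.2
position: [0.5201, -0.3581, 0.0845]
ee_rot: [-0.882, -3.015, -0.001]
wrist_force: [0.5, 0.1, -2.5]
grip_width: 0.0594
gripper_force: 66.5
```

servo_tool(
  targets=[
    {"angular": [0, 0, 0.98], "dp": [0, 0, 0], "grip": 1},
    {"angular": [0, 0, 0.98], "dp": [0, 0, 0], "grip": 1},
    {"angular": [0, 0, 0.98], "dp": [0, 0, 0], "grip": 1},
    {"angular": [0, 0, 0.98], "dp": [0, 0, 0], "grip": 1},
    {"angular": [0, 0, 0.98], "dp": [0, 0, 0], "grip": 1},
    {"angular": [0, 0, 0.98], "dp": [0, 0, 0], "grip": 1},
    {"angular": [0, 0, 0.98], "dp": [0, 0, 0], "grip": 1},
    {"angular": [0, 0, 0.98], "dp": [0, 0, 0], "grip": 1},
    {"angular": [0, 0, 0.98], "dp": [0, 0, 0], "grip": 1},
    {"angular": [0, 0, 0.98], "dp": [0, 0, 0], "grip": 1},
  ],
)

```text
time_s: 11.45
position: [0.5203, -0.3579, 0.0844]
ee_rot: [-2.052, -2.378, -0.001]
wrist_force: [1.1, -0.9, -2.8]
grip_width: 0.0592
gripper_force: 66.5
```

```bash
python3 -c "
from h import *
go((-70,-133,85),0,90)"
```

```text
t 11.45 coder mm [ -25.7 -399.4   84.4] axes in coder x [-0.251  0.968  0.001] z [ 0.     0.001 -1.   ] F [ 1.2 -0.8 -2.8] j [ 0.35  0.81  0.36  1.7  -0.4   0.71  1.06] w 0.0592
dp units [ 8.97  0.8  -0.01]
turn units [ 0.   -0.01  2.91] dp in new axes [ 8.88 -1.48 -0.02]
```

servo_tool(
  targets=[
    {"angular": [0, 0, 0.97], "dp": [0, 0, 0], "grip": 1},
    {"angular": [0, 0, 0.97], "dp": [0, 0, 0], "grip": 1},
    {"angular": [0, 0, 0.97], "dp": [0, 0, 0], "grip": 1},
    {"angular": [0, 0, 0], "dp": [0.99, -0.16, 0], "grip": 1},
    {"angular": [0, 0, 0], "dp": [0.99, -0.16, 0], "grip": 1},
    {"angular": [0, 0, 0], "dp": [0.99, -0.16, 0], "grip": 1},
    {"angular": [0, 0, 0], "dp": [0.99, -0.16, 0], "grip": 1},
    {"angular": [0, 0, 0], "dp": [0.99, -0.16, 0], "grip": 1},
    {"angular": [0, 0, 0], "dp": [0.99, -0.16, 0], "grip": 1},
    {"angular": [0, 0, 0], "dp": [0.99, -0.16, 0], "grip": 1},
  ],
)

```text
time_s: 12.7
position: [0.5086, -0.1467, 0.0846]
ee_rot: [2.334, 2.103, 0.001]
wrist_force: [-0.4, -0.5, -1.7]
grip_width: 0.0595
gripper_force: 66.3
```

servo_tool(
  targets=[
    {"angular": [0, 0, 0], "dp": [0.97, -0.16, 0], "grip": 1},
    {"angular": [0, 0, 0], "dp": [0.97, -0.16, 0], "grip": 1},
    {"angular": [0, 0, 0], "dp": [0, 0, 0], "grip": 1},
    {"angular": [0, 0, 0], "dp": [0, 0, 0.7], "grip": 1},
    {"angular": [0, 0, 0], "dp": [0, 0, 0.7], "grip": 1},
  ],
)

```text
time_s: 13.32
position: [0.5057, -0.09, 0.0423]
ee_rot: [2.334, 2.101, 0.002]
wrist_force: [-0.2, -0.1, -2.3]
grip_width: 0.0592
gripper_force: 66.4
```

```bash
python3 -c "
from h import *
go((-70,-133,28),0,90)
save('side','s4',(280,130,420,280),4)"
```

```text
t 13.32 coder mm [ -68.8 -134.6   42.3] axes in coder x [-0.002  1.    -0.   ] z [ 0.002 -0.    -1.   ] F [-0.2 -0.2 -2.3] j [-0.11  0.77  0.35  2.05 -0.63  0.42  0.63] w 0.0592
dp units [ 0.05 -0.04  0.48]
turn units [0.02 0.01 0.02] dp in new axes [ 0.05 -0.04  0.48]
```

View pics/s4.png

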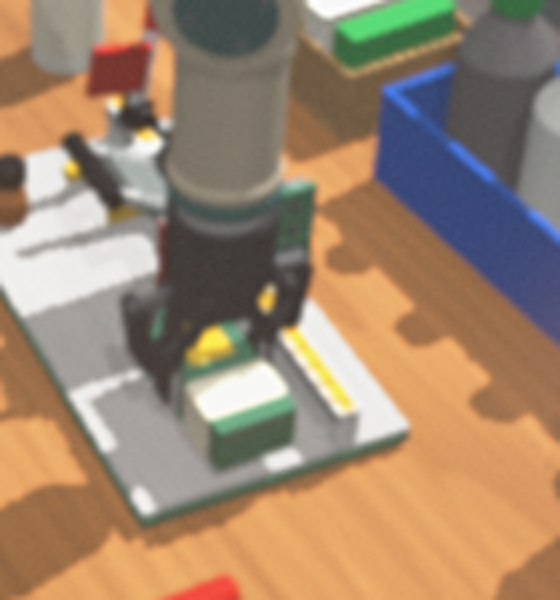

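Side crop: the carton hangs over the bed's upstream end, aligned with the fence and in the lane. Its rear end, crop (250,440), is inside the bed edge.

servo_tool(
  targets=[
    {"angular": [0, 0, 0], "dp": [0.05, 0, 0.25], "grip": 1},
    {"angular": [0, 0, 0], "dp": [0, 0, 0.25], "grip": 1},
    {"angular": [0, 0, 0], "dp": [0, 0, 0], "grip": -1},
    {"angular": [0, 0, 0], "dp": [0, 0, 0], "grip": -1},
    {"angular": [0, 0, 0], "dp": [0, 0, 0], "grip": -1},
    {"angular": [0, 0, 0], "dp": [0, 0, -0.7], "grip": -1},
    {"angular": [0, 0, 0], "dp": [0, 0, -1], "grip": -1},
    {"angular": [0, 0, 0], "dp": [0, 0, -1], "grip": 1},
    {"angular": [0, 0, 0], "dp": [0, -1, 0], "grip": 1},
    {"angular": [0, 0, 0], "dp": [0, -1, 0], "grip": 1},
  ],
)

```text
time_s: 14.62
position: [0.4452, -0.0813, 0.109]
ee_rot: [2.333, 2.102, 0.002]
wrist_force: [-0.4, 0.2, -0.5]
grip_width: 0.0323
gripper_force: 0.0
```

```bash
python3 -c "
from h import *
go((-132,-133,36),0,90)"
```

```text
t 14.62 coder mm [-129.9 -132.4  109. ] axes in coder x [-0.003  1.    -0.   ] z [ 0.002 -0.    -1.   ] F [-0.4  0.2 -0.5] j [-0.18  0.61  0.44  2.18 -0.57  0.47  0.6 ] w 0.0323
dp units [-0.02 -0.07  2.43]
turn units [0.02 0.   0.04] dp in new axes [-0.02 -0.07  2.43]
```

servo_tool(
  targets=[
    {"angular": [0, 0, 0], "dp": [0, -0.07, 0.6], "grip": 1},
    {"angular": [0, 0, 0], "dp": [0, 0, 0.92], "grip": 1},
    {"angular": [0, 0, 0], "dp": [0, 0, 0.9], "grip": 1},
    {"angular": [0, 0, 0], "dp": [0, 0.35, 0], "grip": 1},
    {"angular": [0, 0, 0], "dp": [0, 0.35, 0], "grip": 1},
    {"angular": [0, 0, 0], "dp": [0, 0.35, 0], "grip": 1},
    {"angular": [0, 0, 0], "dp": [0, 0.3, 0], "grip": 1},
  ],
)

```text
time_s: 15.5
position: [0.4848, -0.0854, 0.0364]
ee_rot: [2.333, 2.103, 0.001]
wrist_force: [-1.8, 0.2, 0.7]
grip_width: -0.0
gripper_force: 0.7
```

servo_tool(
  targets=[
    {"angular": [0, 0, 0], "dp": [0, 0.2, 0], "grip": 1},
    {"angular": [0, 0, 0], "dp": [0, 0.1, 0], "grip": 1},
  ],
)

```text
time_s: 15.75
position: [0.4923, -0.0861, 0.0358]
ee_rot: [-2.334, -2.102, 0.001]
wrist_force: [-2.4, 0.5, 3.2]
grip_width: 0.0001
gripper_force: 1.7
```

servo_tool(
  targets=[
    {"angular": [0, 0, 0], "dp": [0, 0.1, 0], "grip": 1},
    {"angular": [0, 0, 0], "dp": [0, 0.1, 0], "grip": 1},
  ],
)

```text
time_s: 16.0
position: [0.4982, -0.087, 0.0357]
ee_rot: [-2.334, -2.102, 0.001]
wrist_force: [-3.0, 0.7, 2.3]
grip_width: 0.0002
gripper_force: 1.7
```

```bash
python3 -c "
from h import *
st()"
```

```text
t 16.00 coder mm [ -76.6 -132.4   35.7] axes in coder x [-0.002  1.     0.   ] z [-0.001  0.    -1.   ] F [-3.   0.4  2.3] j [-0.11  0.78  0.35  2.07 -0.66  0.4   0.65] w 0.0002
```

servo_tool(
  targets=[
    {"angular": [0, 0, 0], "dp": [0, 0.1, 0], "grip": 1},
    {"angular": [0, 0, 0], "dp": [0, 0.1, 0], "grip": 1},
  ],
)

```text
time_s: 16.25
position: [0.4996, -0.0869, 0.0354]
ee_rot: [-2.329, -2.096, 0.007]
wrist_force: [-16.0, 2.0, 12.6]
grip_width: 0.0002
gripper_force: 7.8
```

servo_tool(
  targets=[
    {"angular": [0, 0, 0], "dp": [0, 0.07, 0], "grip": 1},
    {"angular": [0, 0, 0], "dp": [0, 0.07, 0], "grip": 1},
  ],
)

```text
time_s: 16.5
position: [0.4996, -0.0868, 0.0353]
ee_rot: [-2.325, -2.091, 0.012]
wrist_force: [-22.8, 0.7, 22.4]
grip_width: 0.0
gripper_force: 11.8
```

servo_tool(
  targets=[
    {"angular": [0, 0, 0], "dp": [0, -0.7, 0], "grip": 1},
    {"angular": [0, 0, 0], "dp": [0, 0, -0.95], "grip": 1},
    {"angular": [0, 0, 0], "dp": [0, 0, -0.95], "grip": 1},
    {"angular": [0, 0, 0], "dp": [0, 0, -0.95], "grip": 1},
    {"angular": [0, 0, 0], "dp": [-0.87, 0.42, 0], "grip": 1},
    {"angular": [0, 0, 0], "dp": [-0.87, 0.42, 0], "grip": 1},
    {"angular": [0, 0, 0], "dp": [-0.87, 0.42, 0], "grip": 1},
    {"angular": [0, 0, 0], "dp": [-0.87, 0.42, 0], "grip": 1},
    {"angular": [0, 0, 0], "dp": [-0.87, 0.42, 0], "grip": 1},
  ],
)

```text
time_s: 17.62
position: [0.5386, -0.2237, 0.1214]
ee_rot: [2.332, 2.101, 0.001]
wrist_force: [-1.0, 0.9, -1.0]
grip_width: 0.0
gripper_force: 0.0
```

servo_tool(
  targets=[
    {"angular": [0, 1, 0], "dp": [0, 0, 0], "grip": 1},
    {"angular": [0, 1, 0], "dp": [0, 0, 0], "grip": 1},
    {"angular": [0, 1, 0], "dp": [0, 0, 0], "grip": 1},
    {"angular": [0, 1, 0], "dp": [0, 0, 0], "grip": 1},
    {"angular": [0, 1, 0], "dp": [0, 0, 0], "grip": 1},
    {"angular": [0, 1, 0], "dp": [0, 0, 0], "grip": 1},
    {"angular": [0, 1, 0], "dp": [0, 0, 0], "grip": 1},
    {"angular": [0, 1, 0], "dp": [0, 0, 0], "grip": 1},
  ],
)

```text
time_s: 18.62
position: [0.5379, -0.2235, 0.121]
ee_rot: [-1.923, -1.732, -0.703]
wrist_force: [0.2, -0.6, -0.4]
grip_width: -0.0001
gripper_force: 0.0
```

```bash
python3 -c "
from h import *
go((-30,-240,38),40,90)
save('side','s5',(280,130,420,280),4)"
```

```text
t 18.62 coder mm [ -22.6 -264.   121. ] axes in coder x [-0.003  0.766  0.643] z [ 0.001  0.643 -0.766] F [ 0.3 -0.5 -0.4] j [ 0.58  0.91  0.17  1.56 -0.74  1.26  1.06] w -0.0001
dp units [-1.17 -0.25  2.63]
turn units [ 0.01 -0.    0.03] dp in new axes [-1.17 -0.25  2.63]
```

View pics/s5.png

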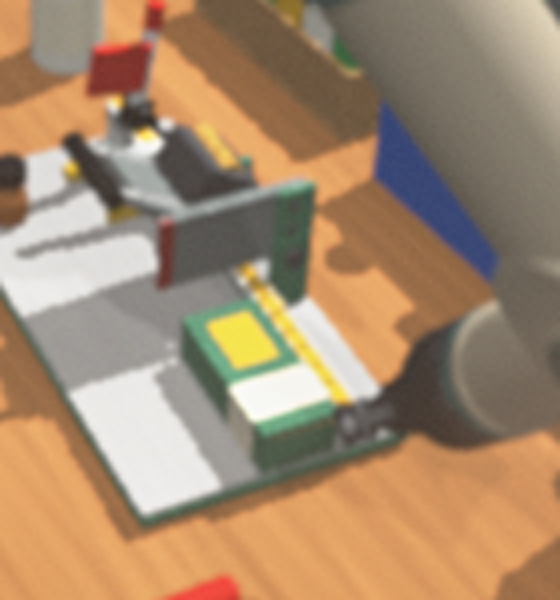

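Side crop: the carton lies square along the fence at the upstream end, rear end at crop (295,430). The leaned fingers are behind it, the red stop is up, and the yellow flag is down at (120,213).

servo_tool(
  targets=[
    {"angular": [0, 0, 0], "dp": [-0.39, -0.08, 0.88], "grip": 1},
    {"angular": [0, 0, 0], "dp": [-0.39, -0.08, 0.88], "grip": 1},
    {"angular": [0, 0, 0], "dp": [-0.39, -0.08, 0.87], "grip": 1},
    {"angular": [0, 0, 0], "dp": [0.51, 0, 0.43], "grip": 1},
    {"angular": [0, 0, 0], "dp": [0.38, 0, 0.32], "grip": 1},
    {"angular": [0, 0, 0], "dp": [0.38, 0, 0.32], "grip": 1},
    {"angular": [0, 0, 0], "dp": [0.38, 0, 0.32], "grip": 1},
    {"angular": [0, 0, 0], "dp": [0.38, 0, 0.32], "grip": 1},
  ],
)

```text
time_s: 19.68
position: [0.5413, -0.1185, 0.0388]
ee_rot: [-1.924, -1.732, -0.701]
wrist_force: [0.2, -3.3, 2.9]
grip_width: 0.0
gripper_force: 1.5
```

```bash
python3 -c "
from h import *
go((-30,-60,38),40,90)"
```

```text
t 19.68 coder mm [ -30.4 -159.1   38.8] axes in coder x [-0.003  0.767  0.642] z [ 0.     0.642 -0.767] F [ 0.5 -3.2  2.9] j [ 0.48  0.97  0.09  1.75 -0.87  0.99  1.14] w 0.0
dp units [2.52 0.02 2.14]
turn units [0.   0.01 0.03] dp in new axes [2.52 0.01 2.14]
```

servo_tool(
  targets=[
    {"angular": [0, 0, 0], "dp": [0.38, 0, 0.32], "grip": 1},
    {"angular": [0, 0, 0], "dp": [0.38, 0, 0.32], "grip": 1},
    {"angular": [0, 0, 0], "dp": [0.38, 0, 0.32], "grip": 1},
    {"angular": [0, 0, 0], "dp": [0.38, 0, 0.32], "grip": 1},
    {"angular": [0, 0, 0], "dp": [0.38, 0, 0.32], "grip": 1},
    {"angular": [0, 0, 0], "dp": [0.3, 0, 0.26], "grip": 1},
  ],
)

```text
time_s: 20.42
position: [0.5495, -0.0313, 0.0377]
ee_rot: [-1.921, -1.731, -0.699]
wrist_force: [-0.7, -3.0, 2.4]
grip_width: -0.0
gripper_force: 1.6
```

servo_tool(
  targets=[
    {"angular": [0, 0, 0], "dp": [0.13, 0, 0.11], "grip": 1},
    {"angular": [0, 0, 0], "dp": [0.1, 0, 0.08], "grip": 1},
  ],
)

```text
time_s: 20.68
position: [0.5504, -0.0238, 0.0377]
ee_rot: [-1.923, -1.731, -0.699]
wrist_force: [0.4, -3.1, 1.8]
grip_width: -0.0
gripper_force: 1.5
```

```bash
python3 -c "
from h import *
go((-30,-52,38),40,90)"
```

```text
t 20.68 coder mm [-31.4 -64.   37.7] axes in coder x [-0.002  0.766  0.642] z [-0.001  0.642 -0.766] F [ 0.7 -3.   1.8] j [ 0.38  0.94  0.02  1.85 -0.98  0.87  1.14] w -0.0
dp units [0.31 0.05 0.25]
turn units [-0.02  0.01  0.02] dp in new axes [0.31 0.05 0.25]
```

servo_tool(
  targets=[
    {"angular": [0, 0, 0], "dp": [0.1, 0.02, 0.08], "grip": 1},
    {"angular": [0, 0, 0], "dp": [0.1, 0.02, 0.08], "grip": 1},
  ],
)

```text
time_s: 20.92
position: [0.5524, -0.0162, 0.0377]
ee_rot: [-1.923, -1.731, -0.699]
wrist_force: [-0.1, -1.6, 0.0]
grip_width: 0.0002
gripper_force: 0.7
```

servo_tool(
  targets=[
    {"angular": [0, 0, 0], "dp": [0.08, 0, 0.07], "grip": 1},
    {"angular": [0, 0, 0], "dp": [0.05, 0, 0.04], "grip": 1},
  ],
)

```text
time_s: 21.18
position: [0.5528, -0.0107, 0.0378]
ee_rot: [-1.922, -1.731, -0.699]
wrist_force: [-0.5, -1.3, -0.8]
grip_width: 0.0002
gripper_force: 0.8
```

servo_tool(
  targets=[
    {"angular": [0, 0, 0], "dp": [0.05, 0, 0.04], "grip": 1},
    {"angular": [0, 0, 0], "dp": [0.05, 0, 0.04], "grip": 1},
  ],
)

```text
time_s: 21.42
position: [0.5529, -0.0104, 0.0376]
ee_rot: [-1.927, -1.732, -0.697]
wrist_force: [-4.7, -11.3, 6.9]
grip_width: -0.0001
gripper_force: 5.9
```

servo_tool(
  targets=[
    {"angular": [0, 0, 0], "dp": [0.03, 0, 0.025], "grip": 1},
    {"angular": [0, 0, 0], "dp": [0, 0, 0], "grip": 1},
    {"angular": [0, 0, 0], "dp": [-0.38, 0, -0.32], "grip": 1},
    {"angular": [0, 0, 0], "dp": [-0.76, 0, -0.64], "grip": 1},
    {"angular": [0, 0, 0], "dp": [-0.76, 0, -0.64], "grip": 1},
    {"angular": [0, 0, 0], "dp": [-0.76, 0, -0.64], "grip": 1},
  ],
)

```text
time_s: 22.18
position: [0.5425, -0.1103, 0.0383]
ee_rot: [-1.921, -1.73, -0.7]
wrist_force: [0.1, 0.1, -0.5]
grip_width: 0.0
gripper_force: 0.0
```

```bash
python3 - <<'E'
from h import *
st()
a=cv2.cvtColor(vision.get_image("top"),cv2.COLOR_RGB2BGR)[150:235,255:375]
b=cv2.cvtColor(vision.get_image("side"),cv2.COLOR_RGB2BGR)[135:250,260:385]
up=lambda i:cv2.resize(i,(390,560*i.shape[0]//i.shape[0]) if 0 else None,fx=3.1,fy=3.1,interpolation=cv2.INTER_CUBIC)
A,B=up(a),up(b); H=max(len(A),len(B)); P=lambda i:np.pad(i,((0,H-len(i)),(0,0),(0,0)))
im=np.hstack([P(A),P(B)]);print(im.shape);cv2.imwrite("pics/s6.png",im)
E
```

```text
t 22.18 coder mm [ -30.1 -150.9   38.3] axes in coder x [-0.002  0.765  0.644] z [-0.002  0.644 -0.765] F [ 0.1  0.1 -0.5] j [ 0.48  0.97  0.08  1.75 -0.87  0.98  1.14] w 0.0
(356, 760, 3)
```

View pics/s6.png

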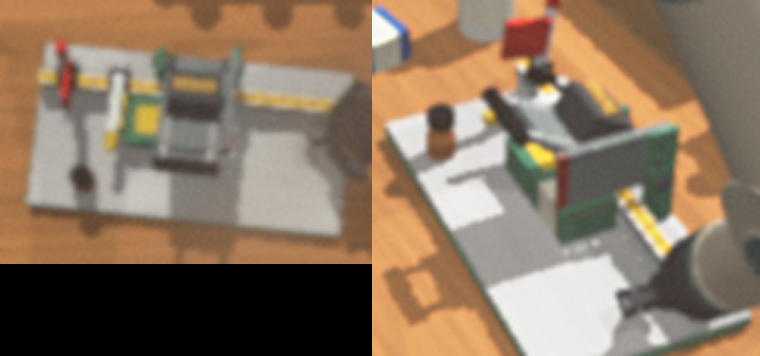

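Crop: in the top half the carton's green/yellow end, (145,120), touches the flag at (115,110) and the fence. In the side half its rear face (585,215) stands under the guard, parallel to the bed. Now a numeric check of its corners.

```bash
python3 - <<'E'
from h import *
for p,obs in (((-60,-44,20),(320.6,212.4)),((0,-44,20),(339,209.2)),((-60,86,60),(303.9,180))):
    print(p,"pred",proj("side",c2w(np.array(p)/1e3))[0].round(1),"obs",obs,"as coder mm",(1000*CR.T@(onplane("side",obs,p[2]/1e3)[0]-O)).round(1))
# edge of green: sub-pixel line of carton's robot-side bottom edge in side view
im=vision.get_image("side"); hsv=cv2.cvtColor(im,cv2.COLOR_RGB2HSV)
m=cv2.inRange(hsv,np.array([50,60,30]),np.array([90,255,255]))[150:225,295:345]
for v in range(0,75,3):
    x=np.flatnonzero(m[v]); 
    if len(x): print(v+150,x.min()+295,x.max()+295,len(x))
E
```

```text
(-60, -44, 20) pred [320.6 214.1] obs (320.6, 212.4) as coder mm [-57.  -37.3  20. ]
(0, -44, 20) pred [338.5 208.6] obs (339, 209.2) as coder mm [  0.4 -46.9  20. ]
(-60, 86, 60) pred [303.1 178.7] obs (303.9, 180) as coder mm [-60.1  79.2  60. ]
183 305 308 4
186 307 310 4
189 310 312 3
```

The corners agree with flush contact to within a pixel. Next I'll retract upward, straighten the tool and go over the press grip.

servo_tool(
  targets=[
    {"angular": [0, 0, 0], "dp": [0.59, 0, -0.7], "grip": 1},
    {"angular": [0, 0, 0], "dp": [0.59, 0, -0.7], "grip": 1},
    {"angular": [0, 0, 0], "dp": [0.59, 0, -0.7], "grip": 1},
    {"angular": [0, 0, 0], "dp": [0.59, 0, -0.7], "grip": 1},
    {"angular": [0, 0, 0], "dp": [0.59, 0, -0.7], "grip": 1},
    {"angular": [0, 0, 0], "dp": [0.59, 0, -0.7], "grip": 1},
  ],
)

```text
time_s: 23.08
position: [0.5425, -0.1073, 0.2041]
ee_rot: [-1.918, -1.731, -0.7]
wrist_force: [0.0, -0.2, 0.8]
grip_width: 0.0002
gripper_force: 0.0
```

servo_tool(
  targets=[
    {"angular": [0, -1, 0], "dp": [0, 0, 0], "grip": 1},
    {"angular": [0, -1, 0], "dp": [0, 0, 0], "grip": 1},
    {"angular": [0, -1, 0], "dp": [0, 0, 0], "grip": 1},
    {"angular": [0, -1, 0], "dp": [0, 0, 0], "grip": 1},
    {"angular": [0, -1, 0], "dp": [0, 0, 0], "grip": 1},
    {"angular": [0, -1, 0], "dp": [0, 0, 0], "grip": 1},
    {"angular": [0, -1, 0], "dp": [0, 0, 0], "grip": 1},
    {"angular": [0, -1, 0], "dp": [0, 0, 0], "grip": 1},
  ],
)

```text
time_s: 24.08
position: [0.5421, -0.1073, 0.2028]
ee_rot: [-2.332, -2.105, 0.002]
wrist_force: [-0.0, 0.6, -0.7]
grip_width: 0.0
gripper_force: 0.0
```

```bash
python3 - <<'E'
from h import *
go((-104,0,200),0,90)
im=vision.get_image("side");
E
```

```text
t 24.07 coder mm [ -30.7 -147.9  202.8] axes in coder x [-0.005  1.    -0.   ] z [-0.001 -0.    -1.   ] F [-0.1  0.6 -0.7] j [-0.16  0.57  0.47  1.83 -0.34  0.83  0.38] w 0.0
dp units [ 4.94 -2.42  0.1 ]
turn units [-0.01  0.01  0.06] dp in new axes [ 4.93 -2.44  0.09]
```

servo_tool(
  targets=[
    {"angular": [0, 0, 0], "dp": [0.99, -0.48, 0], "grip": 1},
    {"angular": [0, 0, 0], "dp": [0.99, -0.48, 0], "grip": 1},
    {"angular": [0, 0, 0], "dp": [0.99, -0.48, 0], "grip": 1},
    {"angular": [0, 0, 0], "dp": [0.99, -0.48, 0], "grip": 1},
    {"angular": [0, 0, 0], "dp": [0.98, -0.5, 0], "grip": 1},
    {"angular": [0, 0, 0], "dp": [0, 0, 0.9], "grip": 1},
  ],
)

```text
time_s: 24.88
position: [0.4855, 0.0499, 0.1765]
ee_rot: [-2.325, -2.108, -0.006]
wrist_force: [0.9, -0.8, -0.4]
grip_width: -0.0001
gripper_force: 0.0
```

servo_tool(
  targets=[
    {"angular": [0, 0, 0], "dp": [-0.01, -0.3, 0.8], "grip": 1},
    {"angular": [0, 0, 0], "dp": [0, -0.18, 0.7], "grip": 1},
  ],
)

```text
time_s: 25.12
position: [0.4681, 0.0488, 0.13]
ee_rot: [-2.327, -2.1, 0.004]
wrist_force: [-4.5, 1.9, 6.5]
grip_width: 0.0005
gripper_force: 2.9
```

```bash
python3 - <<'E'
from h import *
go((-125,0,85),0,90)
E
```

```text
t 25.12 coder mm [-121.1   -0.6  130. ] axes in coder x [-0.005  1.     0.003] z [-0.007  0.003 -1.   ] F [-4.7  1.4  6.5] j [-0.43  0.58  0.4   2.11 -0.43  0.54  0.18] w 0.0005
dp units [ 0.02 -0.12  1.5 ]
turn units [-0.08 -0.03  0.05] dp in new axes [ 0.02 -0.13  1.5 ]
```

servo_tool(
  targets=[
    {"angular": [0, 0, 0], "dp": [0, -0.06, 0.6], "grip": 1},
    {"angular": [0, 0, 0], "dp": [0, -0.04, 0.5], "grip": 1},
    {"angular": [0, 0, 0], "dp": [0, 0, 0.25], "grip": 1},
  ],
)

```text
time_s: 25.5
position: [0.4657, 0.0483, 0.0897]
ee_rot: [-2.329, -2.1, 0.004]
wrist_force: [-2.8, 0.5, 6.5]
grip_width: 0.0
gripper_force: 3.0
```

servo_tool(
  targets=[
    {"angular": [0, 0, 0], "dp": [0, 0, 0.15], "grip": 1},
    {"angular": [0, 0, 0], "dp": [0, 0, 0.1], "grip": 1},
  ],
)

```text
time_s: 25.75
position: [0.4662, 0.0481, 0.0828]
ee_rot: [-2.33, -2.1, 0.003]
wrist_force: [-4.2, 0.8, 6.4]
grip_width: 0.0
gripper_force: 3.0
```

```bash
python3 - <<'E'
from h import *
go((-125,0,81),0,90)
E
```

```text
t 25.75 coder mm [-122.9   -1.5   82.8] axes in coder x [-0.003  1.     0.002] z [-0.005  0.002 -1.   ] F [-4.3  0.3  6.4] j [-0.38  0.66  0.32  2.14 -0.5   0.42  0.24] w 0.0
dp units [ 0.05 -0.07  0.06]
turn units [-0.06 -0.02  0.04] dp in new axes [ 0.05 -0.07  0.06]
```

servo_tool(
  targets=[
    {"angular": [0, 0, 0], "dp": [0, 0, 0.06], "grip": 1},
    {"angular": [0, 0, 0], "dp": [0, 0, 0.04], "grip": 1},
  ],
)

```text
time_s: 26.0
position: [0.466, 0.0482, 0.0806]
ee_rot: [-2.329, -2.1, 0.002]
wrist_force: [-7.4, 1.2, 24.6]
grip_width: 0.0003
gripper_force: 12.6
```

servo_tool(
  targets=[
    {"angular": [0, 0, 0], "dp": [0, 0, 0.06], "grip": 1},
    {"angular": [0, 0, 0], "dp": [0, 0, 0], "grip": 1},
  ],
)

```text
time_s: 26.25
position: [0.4661, 0.0481, 0.0805]
ee_rot: [-2.33, -2.099, -0.0]
wrist_force: [-9.3, 0.4, 35.1]
grip_width: 0.0001
gripper_force: 17.4
```

servo_tool(
  targets=[
    {"angular": [0, 0, 0], "dp": [0, 0, -0.06], "grip": 1},
    {"angular": [0, 0, 0], "dp": [0, 0, 0], "grip": 1},
    {"angular": [0, 0, 0], "dp": [0, 0, 0], "grip": 1},
    {"angular": [0, 0, 0], "dp": [0, 0, 0], "grip": 1},
    {"angular": [0, 0, 0], "dp": [0, 0, 0], "grip": 1},
    {"angular": [0, 0, 0], "dp": [0, 0, 0], "grip": 1},
    {"angular": [0, 0, 0], "dp": [0, 0, 0], "grip": 1},
    {"angular": [0, 0, 0], "dp": [0, 0, 0], "grip": 1},
    {"angular": [0, 0, 0], "dp": [0, 0, 0], "grip": 1},
  ],
)

```text
time_s: 27.38
position: [0.4667, 0.0481, 0.0808]
ee_rot: [-2.33, -2.1, 0.001]
wrist_force: [-6.1, 1.4, 13.9]
grip_width: -0.0003
gripper_force: 7.2
```

```bash
python3 - <<'E'
from h import *
st()
E
```

```text
t 27.38 coder mm [-122.4   -1.5   80.8] axes in coder x [-0.003  1.     0.003] z [-0.004  0.003 -1.   ] F [-6.2  0.7 13.9] j [-0.37  0.66  0.31  2.14 -0.5   0.41  0.24] w -0.0003
```

servo_tool(
  targets=[
    {"angular": [0, 0, 0], "dp": [0, 0.02, -0.3], "grip": 1},
    {"angular": [0, 0, 0], "dp": [0, 0.06, -0.5], "grip": 1},
    {"angular": [0, 0, 0], "dp": [0, 0.1, -0.6], "grip": 1},
    {"angular": [0, 0, 0], "dp": [0, 0.15, -0.7], "grip": 1},
    {"angular": [0, 0, 0], "dp": [0, 0.15, -0.7], "grip": 1},
    {"angular": [0, 0, 0], "dp": [0, 0, -0.7], "grip": 1},
    {"angular": [0, 0, 0], "dp": [0, -0.5, -0.8], "grip": 1},
    {"angular": [0, 0, 0], "dp": [-0.8, -0.8, -0.8], "grip": 1},
    {"angular": [0, 0, 0], "dp": [-0.9, -0.9, -0.5], "grip": 1},
    {"angular": [0, 0, 0], "dp": [-0.9, -0.9, 0], "grip": 1},
  ],
)

```text
time_s: 28.62
position: [0.3822, -0.0225, 0.249]
ee_rot: [2.332, 2.104, 0.005]
wrist_force: [-0.3, 0.4, -0.6]
grip_width: 0.0003
gripper_force: 0.0
```

servo_tool(
  targets=[
    {"angular": [0, 0, 0], "dp": [-1, 0, 0], "grip": 1},
    {"angular": [0, 0, 0], "dp": [-1, 0, 0], "grip": 1},
    {"angular": [0, 0, 0], "dp": [-1, 0, 0], "grip": 1},
    {"angular": [0, 0, 0], "dp": [-1, 0, 0], "grip": 1},
    {"angular": [0, 0, 0], "dp": [-1, 0, 0], "grip": 1},
  ],
)

```text
time_s: 29.25
position: [0.3668, -0.172, 0.2482]
ee_rot: [-2.333, -2.103, -0.002]
wrist_force: [0.5, 0.4, -0.3]
grip_width: -0.0003
gripper_force: 0.0
```

```bash
python3 - <<'E'
from h import *
st()
im=cv2.cvtColor(vision.get_image("top"),cv2.COLOR_RGB2BGR); ref=cv2.imread("pics/s6.png")
new=cv2.resize(im[150:235,255:375],None,fx=3.1,fy=3.1,interpolation=cv2.INTER_CUBIC)
d=cv2.absdiff(new,ref[:len(new),:new.shape[1]]).max(2)
print("top diff >50 in press/carton/stop area:",(d[40:200,20:250]>50).sum(), "of",d[40:200,20:250].size)
def centre(i):
    h=cv2.cvtColor(i,cv2.COLOR_BGR2HSV); out={}
    for k,lo,hi in (("yellow",[22,130,130],[34,255,255]),("green",[50,60,50],[90,255,255]),("red",[172,120,90],[180,255,255]),("dark",[0,0,0],[180,255,60])):
        m=cv2.inRange(h,np.array(lo),np.array(hi))[30:210,20:250]; M=cv2.moments(m,True); out[k]=(M["m00"],round(M["m10"]/max(M["m00"],1)/3.1,2),round(M["m01"]/max(M["m00"],1)/3.1,2))
    return out
print(centre(ref[:len(new),:new.shape[1]])); print(centre(new))
E
```

```text
t 29.25 coder mm [-198.2 -231.   248.2] axes in coder x [-0.004  1.     0.001] z [ 0.001  0.001 -1.   ] F [ 0.4  0.5 -0.3] j [-0.11  0.3   0.62  2.14 -0.25  0.77  0.57] w -0.0003
top diff >50 in press/carton/stop area: 0 of 36800
{'yellow': (634.0, 38.72, 29.92), 'green': (357.0, 37.74, 28.92), 'red': (0.0, 0.0, 0.0), 'dark': (6.0, 30.05, 39.57)}
{'yellow': (693.0, 36.98, 28.62), 'green': (363.0, 37.96, 28.54), 'red': (0.0, 0.0, 0.0), 'dark': (0.0, 0.0, 0.0)}
```

The press area looks the same as before pressing: the plate is back up, the carton and stop are unmoved, and the arm is clear. Handing in.

```bash
python3 -c "
from station import env
print(env.sign_off())"
```

```text
the job is handed in; nothing more can be done
None
```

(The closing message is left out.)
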